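Clamp the mandrel post in its bracket with a U-clamp

ROBOT

A 6-joint arm with a two-finger parallel gripper is mounted at the origin on the work surface. World frame = base frame: x ahead of the robot, y to its left, z up, the work surface at z = 0. Lengths are in m, angles in degrees, forces in N, time in s.
With the tool pointing down it reaches from about 0.375 to 0.9 m from the base axis. Payload 3.1 kg.
Tool frame: the origin (TCP) lies between the finger pads, 19 mm behind the fingertips; this is the grasp point; z points along the fingers, y is the line along which they close (so a half turn about z gives the same grasp; the last joint's range is limited). The gripper opens to 87 mm and grips with 3 to 60 N. Pads are 19 mm wide; open, the fingers measure 117 mm over their backs; the gripper's body (75 mm by 190 mm) begins 51 mm behind the grasp point.
Start: joints at [-80.644, 30.224, 82.088, -0, 67.689, -10.227], TCP at [0.21, -0.589, 0.241] pointing down, gripper open.
Joint ranges: [-176.69, 176.69], [-43.24, 126.21], [12.49, 139.97], [-82, 262], [0, 151.66], [-163.58, 163.58]. Speed limits (degrees/s): [159.86, 159.86, 180, 180, 180, 180].

INTERFACE

Orientations are given as a 3x3 rotation matrix whose columns are the frame's x, y, z axes.
In Python, from rig import bot, imaging, finder gives the robot as it stands. The module is installed in compiled form; this text tells all that it offers.
- The arm moves only by the tool play_rows, never from a script. Its argument "motion" is a list that holds one entry, the list of rows, each a list of 6 numbers: the shift along the tool's x, y, z in m, then the turn, a rotation vector about the tool's x, y, z in degrees. In form: [[[dx, dy, dz, wx, wy, wz], ...]]. A call has 1 to 8 rows; each row is the pose to reach, as a shift and turn from the pose commanded when the call began, along the tool's axes at that moment; what a row does not reach only later rows make up. A row lasts 1/12 s, in which the tool goes at most 41.7 mm and 7.16 degrees, less where a joint would pass 70% of its speed; a pose out of reach is approached as far as the arm can. A call with a gripper value outside its range is refused whole. "fingers" is the finger opening in m, from 0 to 0.087, set as the call begins (left out, the last holds). The fingers move at their own pace and stop on an object; the grip force is fixed at half the most. Time passes only in rows, so rows that repeat a pose let the fingers close. It gives the time, the measured TCP pose, the force, the opening and the grip force at its end, in the units of the state.
- bot.read_state(): the state, without advancing time (a new reading comes with each control period).
- imaging.capture(name): name is "side" or "top" or "wrist"; returns a dict with "frame" (420x560x3 uint8, red, green, blue), "camera_matrix" (3x3 intrinsics, pixels), "k1" (the pictures are not rectified: a ray, as slopes to the right and down, at radius r is drawn at 1 + k1 r^2 times it, then the intrinsics apply), "R" (3x3) and "t" (3): a world point X has camera coordinates R X + t. Camera axes: x right, y down, z forward; pixel columns grow to the right and rows downward; lengths in m; the calibration is good to about 2 mm. A picture is of the moment at which its call begins. There is no depth.
- bot.hand_in(): hands the job in; it is judged then, once.
Trained networks look in the newest picture that a camera, given by its name, has taken for a name from the list of things; names that differ only in an ending like _2 or _b are one class to them, and where a whole thing is asked for, a point or a joint stands for the part that bears it (a point fixed in the world has none). Each returns a list of dicts, best first, with "confidence" (0 to 1); they miss things now and then, are a little off and sometimes report something else, mostly with a low value. They report only what shows in the picture. A call takes as long as a camera call. They do not tell look-alikes from the thing itself.
- finder.recognise(camera, name): "at" ([x, y, z] in m, in world coordinates, good to about 4 mm: the middle of the surface that is visible of it).
- finder.outline_of(camera, name): "pixels" (420x560 bool, what is visible of it).
The state is a dict: "time_s": time; "joint_positions": joint angles; "qvel": joint speeds; "tau": joint torques, N m; "position": TCP position; "tcp_rot": TCP orientation; "force": force on the tool from outside, world axes, zero at the start; "moment": the same for the moment, N m; "opening": opening from 0.0 (shut) to 1.0 (fully open); "grasp_force": force on a finger pad.
Only numpy, scipy, OpenCV 4.12 (cv2) and the standard library are available. Lean on these libraries where they do the work, as an engineer would, in place of code of your own. Each camera call takes 0.05 s, during which the arm holds its last target. There are 200 camera calls.

TASK

Take the steel U-clamp with the red tab out of the dark tool block, pass its legs down on either side of the steel post on the round stump and through the two slots of the yellow plate. Push it down gently, without forcing it, until the brass catch plate has given way and the bow sits fully home on the post, then let go. Where the slots lie along the post differs each time and is not measured, so look or feel for them, and leave the jars and the hammer alone.

Things in the scene. Friction and masses are not known exactly. Their poses are not given: they have to be found in the camera images.
- clamp: U-clamp of 8 mm round steel bar, about 220 g. Origin midway between the ends of its two legs, z up to the bow, x square to the plane of the U. Legs at y = +22 and -22 mm with flat ends, straight to z = 48 mm, then a half-round bow, inner crown at z = 66 mm. Fits either way round. Starts upright in the tool block, origin 10 mm above the table.
- grip (a point): Middle of the clamp's flat red grip tab, 94 mm above the clamp's origin on its z axis. The tab is 10 mm thick along the clamp's x, 28 mm wide along y and spans z = 72 to 114 mm. Grip it from above, fingers closing along x; with the TCP at this point the fingers stay clear of the post to the end.
- bracket: Round wooden stump, 210 mm across, 30 mm high, fixed to the table, with a steel bracket. Origin on the table under its middle, z up. A fixed round steel post, 28 mm diameter, lies level along x from -100 to +130 mm, axis at y = 0, z = 96 mm. More than 35 N between the clamp and anything on the stump counts as forcing it. With the clamp home, the clamp's origin is at z = 44 mm here.
- plate_mark (a point): Fixed mark on the stump's axis (x = y = 0) at the height of the yellow plate's top, z = 80 mm; axes as the stump. The plate is 8 mm thick, 92 x 90 mm. Its two slots, at y = +22 and -22 mm, each 11 mm along x and 14 mm along y, share one x, anywhere from 4 to 24 mm from this mark towards +x: not measured, see or feel it. The plate is screwed fast and does not slide.
- post_top (a point): Top of the post above the stump's middle, 110 mm above the table, the height at which the bow's inner crown comes to rest.
- catch (a joint): Brass catch plate under the yellow plate (70 mm along x, 76 mm along y): top 62 mm above the table at value 0; the value (m) is how far it is pushed down. It gives way at about 9 N (the clamp's weight does not move it), stays where left, no spring. Clamp home: about 0.018; range ends at 0.024.
- tool_block: Dark wooden block, 120 x 120 mm, 45 mm high, fixed to the table, with five short punches along its edges x = -45 and +45 mm, up to 75 mm above the table. Origin on the table under its middle. Two loose 14 mm square holes at x = 0, y = +22 and -22 mm, 35 mm deep, hold the clamp's legs at the start.
- red_jar: Paint jar with a red cap, 38 mm across, 48 mm high, standing loose near the tool block. Origin at its underside. Leave it where it is.
- blue_jar: Paint jar with a blue cap, 38 mm across, 48 mm high, standing loose near the stump. Origin at its underside. Leave it where it is.
- hammer: Hammer lying loose beyond the work. Leave it where it is.
There are look-alikes about, which are no part of the job. Several things look just like the bracket: the one meant starts farthest to the robot's left.

How it is judged:
By the outcome, as a careful person would: the job done as asked, in the order asked, and still so for the second after the job is handed in, with the robot touching nothing.
It also fails if it takes over 72 s, if anything falls off the work surface, if the arm or the gripper's body presses on something with over 40 N, if the wrist force passes 120 N, or if a joint passes its speed limit or range.

## Working session

There is one attempt and no reset: what is moved stays moved. The work goes in short steps, Python scripts to look and compute and a tool call to move; the robot and the scene stay as the last step left them, time stands still between calls to the robot, and variables do not carry over. Pictures are saved under pics/ and viewed, at most 10 in all, crops included, and the job is handed in when it is done.

Besides the shell and the picture viewer there is one more tool, called after "Call:" by a JSON object that holds its "method" and its "body", one argument or row to a line. play_rows: Moves the arm, as the interface text tells. Its arguments: {"type":"object","properties":{"motion":{"type":"array"},"fingers":{"type":"number"}},"required":["motion"]}

```bash
mkdir -p pics; python3 - <<'E'
from rig import bot, imaging, finder
import cv2,numpy as np
s=bot.read_state();print(s['time_s'],s['position'],s['tcp_rot'],s['opening'])
ims=[]
for c in ['side','top']:
    d=imaging.capture(c);ims.append(d['frame'])
    print(c,d['camera_matrix'],d['k1'],d['R'],d['t'])
    for n in ['clamp','grip','bracket','tool_block','red_jar','blue_jar','hammer','catch']:
        print(n,[(np.round(r['at'],3).tolist(),round(r['confidence'],2)) for r in finder.recognise(c,n)[:5]])
for c,i in zip(['side','top'],ims): cv2.imwrite(f'pics/{c}0.png',cv2.resize(i[:,:,::-1],(800,600)))
E
```

```text
0.0 [ 0.20938902 -0.58815517  0.24027207] [[ 9.42164510e-01  3.35150568e-01 -3.64702258e-04]
 [ 3.35150560e-01 -9.42162165e-01  2.13460457e-03]
 [ 3.71805263e-04 -2.13337883e-03 -9.99997655e-01]] 1.0021212235109738
side [[438.34234554   0.         281.38907544]
 [  0.         438.34234554 216.43643437]
 [  0.           0.           1.        ]] -0.09393758538435126 [[-0.8048583  -0.59341197 -0.00808361]
 [-0.44779756  0.6161842  -0.64791541]
 [ 0.38946175 -0.51786028 -0.7616694 ]] [0.35748067 0.32981119 0.99526838]
clamp [([0.492, 0.202, 0.099], 0.58)]
grip [([0.491, 0.207, 0.099], 0.62), ([0.483, -0.204, 0.025], 0.17)]
bracket [([0.183, -0.336, 0.028], 0.94), ([0.485, -0.202, 0.026], 0.85)]
tool_block [([0.482, 0.213, 0.044], 0.79)]
red_jar [([0.519, 0.095, 0.044], 0.76)]
blue_jar [([0.446, -0.35, 0.039], 0.69)]
hammer [([0.677, 0.055, 0.022], 0.88), ([0.491, 0.199, 0.1], 0.37), ([0.487, -0.204, 0.035], 0.25)]
catch []
top [[494.36013673   0.         280.41751806]
 [  0.         494.36013673 210.43476155]
 [  0.           0.           1.        ]] 0.03358034438339707 [[ 0.02712791 -0.99963054 -0.00169028]
 [-0.98249307 -0.02635099 -0.18442612]
 [ 0.18431344  0.00666378 -0.98284493]] [-0.06620214  0.50218477  1.13045399]
clamp [([0.492, 0.191, 0.099], 0.5), ([0.494, -0.23, 0.032], 0.36)]
grip [([0.491, 0.193, 0.102], 0.49), ([0.448, -0.36, 0.05], 0.47)]
bracket []
tool_block [([0.485, 0.196, 0.042], 0.62)]
red_jar [([0.523, 0.083, 0.044], 0.6)]
blue_jar [([0.444, -0.356, 0.049], 0.69)]
hammer [([0.696, 0.05, 0.026], 0.58)]
catch []
```

View pics/side0.png

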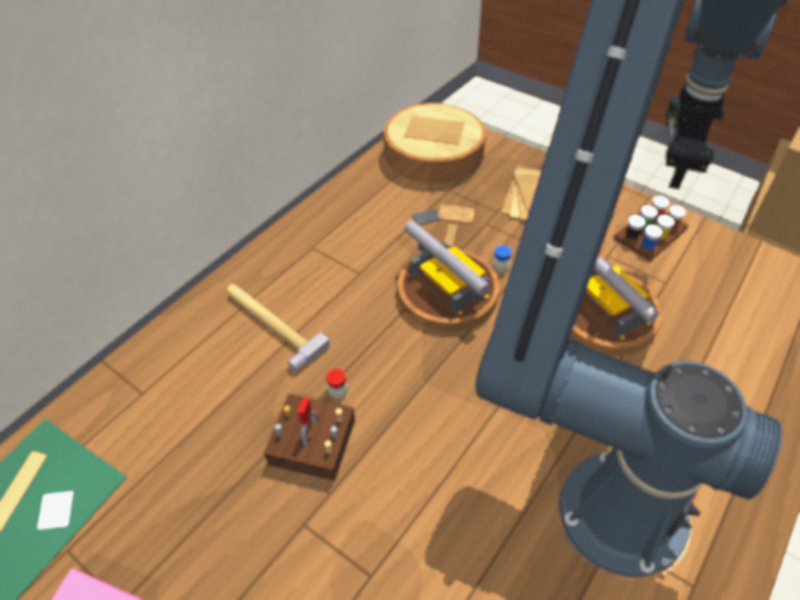

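View pics/top0.png

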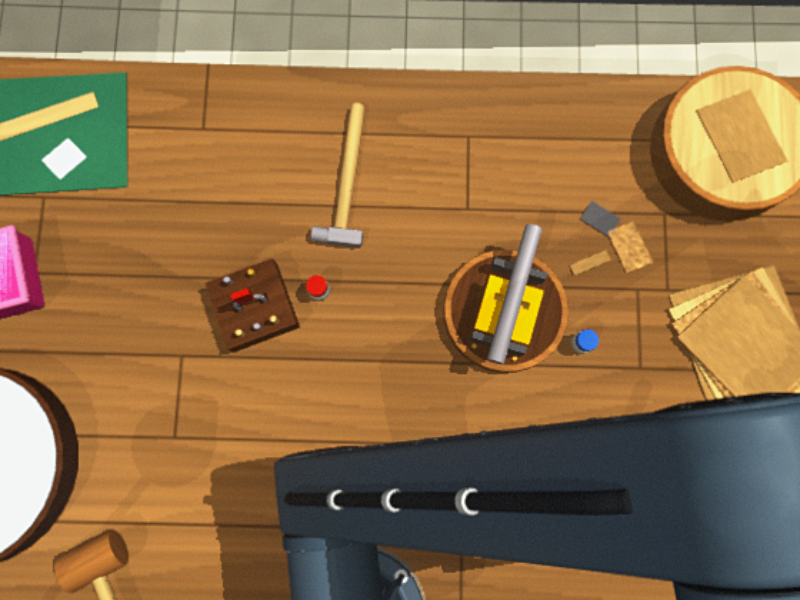

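The top view shows the clamp's tab at (240,297). The leftmost bracket's post runs from (497,357) to (532,229), and the blue jar is at (587,341). I'll write helpers and estimate the poses from both views.

```bash
cat > h.py <<'E'
from rig import bot, imaging, finder
import cv2,numpy as np
from scipy.spatial.transform import Rotation as Ro
def ray(d,uv):
    K=d['camera_matrix']; D=np.array([d['k1'],0,0,0,0.])
    p=cv2.undistortPoints(np.array([[uv]],float),K,D,)[0,0]
    R=np.array(d['R']);t=np.array(d['t'])
    v=R.T@np.array([p[0],p[1],1]); return -R.T@t, v/np.linalg.norm(v)
def atz(d,uv,z):
    o,v=ray(d,uv); return o+v*(z-o[2])/v[2]
def tri(obs):
    A=np.zeros((3,3));b=np.zeros(3);P=[]
    for d,uv in obs:
        o,v=ray(d,uv);M=np.eye(3)-np.outer(v,v);A+=M;b+=M@o;P.append((o,v,M))
    X=np.linalg.solve(A,b); return X,[np.linalg.norm(M@(X-o)) for o,v,M in P]
def proj(d,X):
    r,_=cv2.Rodrigues(np.array(d['R']))
    return cv2.projectPoints(np.array(X,float).reshape(-1,3),r,np.array(d['t']),d['camera_matrix'],np.array([d['k1'],0,0,0,0.]))[0][:,0]
def rotdown(yaw): # tool z down, tool y at yaw (deg)
    a=np.radians(yaw);y=np.array([np.cos(a),np.sin(a),0]);z=np.array([0,0,-1.]);return np.c_[np.cross(y,z),y,z]
def row(pos,yaw):
    s=bot.read_state();R=np.array(s['tcp_rot']);T=rotdown(yaw)
    dx=R.T@(np.array(pos)-s['position']);w=Ro.from_matrix(R.T@T).as_rotvec(degrees=True)
    return np.round(dx,4).tolist()+np.round(w,2).tolist()
def redtab(d,roi=None):
    f=d['frame'].astype(int);m=(f[...,0]>120)&(f[...,1]<60)&(f[...,2]<70);return m
E
python3 - <<'E'
from h import *
dt=imaging.capture('top');ds=imaging.capture('side')
k=.7
for n,p in dict(near=(497,357),far=(532,229)).items(): print(n,atz(dt,(p[0]*k,p[1]*k),.096))
for n,p in dict(near=(476,284),far=(412,228)).items(): print('side',n,atz(ds,(p[0]*k,p[1]*k),.096))
for nm,(pa,pb) in dict(near=((497,357),(478,284)),far=((532,229),(412,228)),tab=((241,296),(304,411))).items(): print(nm,tri([(dt,(pa[0]*k,pa[1]*k)),(ds,(pb[0]*k,pb[1]*k))]))
dw=imaging.capture('wrist');s=bot.read_state();R=np.array(s['tcp_rot'])
C=-np.array(dw['R']).T@dw['t'];print('cam in tool',R.T@(C-s['position']),R.T@np.array(dw['R']).T)
print(dw['camera_matrix'],dw['k1'])
print(row([.46,-.21,.27],-15))
E
```

```text
near [ 0.4085404  -0.20675433  0.096     ]
far [ 0.61852266 -0.26302791  0.096     ]
side near [ 0.42027532 -0.20688948  0.096     ]
side far [ 0.61145372 -0.26322423  0.096     ]
near (array([ 0.41094079, -0.20443099,  0.10315316]), [np.float64(0.003467937601841061), np.float64(0.0034679376018410544)])
far (array([ 0.61631363, -0.26474174,  0.09339921]), [np.float64(0.0031722272054106482), np.float64(0.003172227205410662)])
tab (array([0.49298356, 0.19935182, 0.10497616]), [np.float64(0.0005907820909626653), np.float64(0.0005907820909628156)])
cam in tool [ 0.08538499  0.00070429 -0.14429449] [[ 1.65856804e-04 -9.52589349e-01 -3.04258945e-01]
 [ 9.99999983e-01  1.81722793e-04 -2.38296892e-05]
 [ 7.79906934e-05 -3.04258936e-01  9.52589363e-01]]
[[301.26839514   0.         283.36017341]
 [  0.         301.26839514 209.06148273]
 [  0.           0.           1.        ]] -0.002555873115135928
[0.363, -0.273, -0.0288, 0.0, 0.0, -55.42]
```

```bash
python3 - <<'E'
from h import *
print(row([.512,-.232,.2],-15))
E
```

```text
[0.4046, -0.2348, 0.0412, 0.0, 0.0, -55.42]
```

Call:
{"method": "play_rows", "body": {
  "motion": [
    [[0.04, -0.03, 0, 0, 0, -6], [0.08, -0.06, 0, 0, 0, -12], [0.12, -0.09, 0, 0, 0, -18], [0.16, -0.12, 0, 0, 0, -24], [0.2, -0.15, 0, 0, 0, -30], [0.24, -0.18, 0, 0, 0, -36], [0.28, -0.21, 0, 0, 0, -42], [0.31, -0.235, 0, 0, 0, -48]]
  ],
  "fingers": 0.087
}}

```text
time_s: 1.72
position: [0.3939, -0.309, 0.2415]
tcp_rot: [[0.377, 0.926, 0.001], [0.926, -0.377, -0.001], [-0.0, 0.001, -1.0]]
force: [-0.6, 0.0, 0.7]
opening: 0.997
grasp_force: 0.0
```

```bash
python3 - <<'E'
from h import *
s=bot.read_state();print(s['position'])
print(row([.512,-.232,.2],-15))
E
```

```text
[ 0.39389622 -0.30899648  0.24154429]
[0.1159, 0.0803, 0.0416, 0.05, 0.02, -7.15]
```

Call:
{"method": "play_rows", "body": {
  "motion": [
    [[0.03, 0.02, 0.01, 0, 0, -2], [0.06, 0.04, 0.02, 0, 0, -4], [0.09, 0.06, 0.03, 0, 0, -6], [0.116, 0.08, 0.042, 0, 0, -7.1], [0.116, 0.08, 0.042, 0, 0, -7.1], [0.116, 0.08, 0.042, 0, 0, -7.1]]
  ]
}}

```text
time_s: 2.22
position: [0.512, -0.2325, 0.1985]
tcp_rot: [[0.261, 0.965, -0.001], [0.965, -0.261, 0.001], [0.0, -0.001, -1.0]]
force: [-0.6, 0.1, 0.5]
opening: 1.002
grasp_force: 0.0
```

```bash
python3 - <<'E'
from h import *
s=bot.read_state();print(s['position'],s['time_s'])
d=imaging.capture('wrist');cv2.imwrite('pics/w1.png',cv2.resize(d['frame'][:,:,::-1],(800,600),interpolation=cv2.INTER_CUBIC))
import pickle;pickle.dump(d,open('w1.pkl','wb'))
for n in ['bracket','blue_jar']: print(n,[(np.round(r['at'],3).tolist(),round(r['confidence'],2)) for r in finder.recognise('wrist',n)[:3]])
E
```

```text
[ 0.51196492 -0.23247607  0.19845958] 2.2167
bracket []
blue_jar [([0.448, -0.368, 0.047], 0.82), ([0.505, -0.207, 0.077], 0.19)]
```

View pics/w1.png

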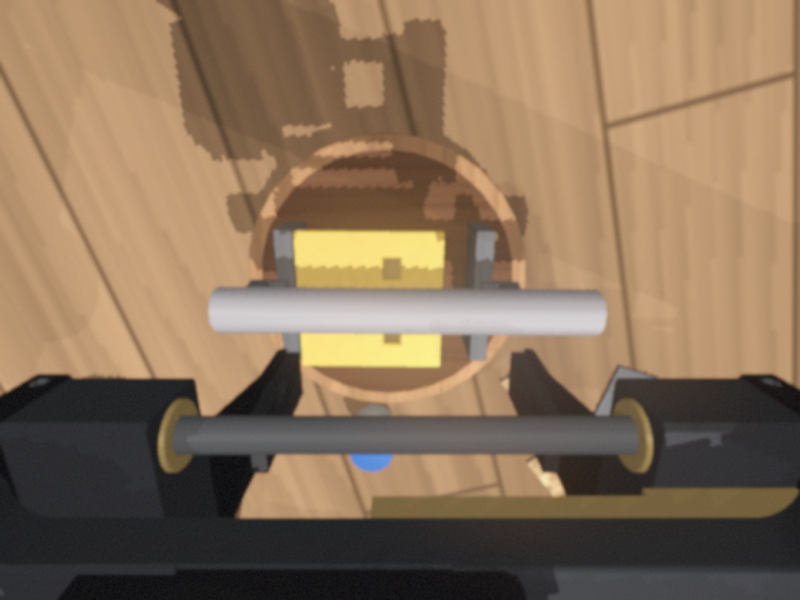

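The wrist view shows both slots, the left one at (392,268) and the right at (392,338), half hidden by the post, which spans x 210–606. Next I'll measure the slot, plate and post edges sub-pixel.

```bash
python3 - <<'E'
from h import *
import pickle
d=pickle.load(open('w1.pkl','rb'));g=d['frame'].astype(int)
k=.7
print('row188 R',[tuple(g[188,x]) for x in range(264,286)])
print('row237',[tuple(g[237,x])[0] for x in range(264,286)])
print('col274',[(y,g[y,274,0]) for y in range(158,262,1)])
print('col250',[(y,g[y,255,0],g[y,255,2]) for y in range(158,262,1)])
for r in (182,188,215,222): print(r,'plate/post edge L',[(x,g[r,x,0],g[r,x,2]) for x in list(range(200,214))+list(range(306,318))])
for r in (210,217,224): print('post',[(x,g[r,x,2]) for x in list(range(143,156))+list(range(418,430))])
for x in (160,200,330,410): print('postcol',x,[(y,g[y,x,2]) for y in list(range(196,206))+list(range(228,240))])
E
```

```text
row188 R [(np.int64(203), np.int64(172), np.int64(95)), (np.int64(206), np.int64(174), np.int64(95)), (np.int64(205), np.int64(175), np.int64(96)), (np.int64(195), np.int64(165), np.int64(91)), (np.int64(178), np.int64(148), np.int64(87)), (np.int64(169), np.int64(140), np.int64(87)), (np.int64(170), np.int64(141), np.int64(89)), (np.int64(170), np.int64(141), np.int64(91)), (np.int64(171), np.int64(143), np.int64(93)), (np.int64(174), np.int64(144), np.int64(94)), (np.int64(174), np.int64(144), np.int64(92)), (np.int64(173), np.int64(144), np.int64(93)), (np.int64(173), np.int64(143), np.int64(92)), (np.int64(173), np.int64(143), np.int64(92)), (np.int64(173), np.int64(143), np.int64(92)), (np.int64(175), np.int64(146), np.int64(89)), (np.int64(183), np.int64(152), np.int64(89)), (np.int64(191), np.int64(160), np.int64(88)), (np.int64(199), np.int64(168), np.int64(91)), (np.int64(206), np.int64(176), np.int64(97)), (np.int64(211), np.int64(182), np.int64(100)), (np.int64(212), np.int64(184), np.int64(100))]
row237 [np.int64(251), np.int64(251), np.int64(248), np.int64(240), np.int64
[... 13238 characters left out ...]
93)), (231, np.int64(188)), (232, np.int64(182)), (233, np.int64(168)), (234, np.int64(150)), (235, np.int64(139)), (236, np.int64(135)), (237, np.int64(135)), (238, np.int64(135)), (239, np.int64(137))]
postcol 410 [(196, np.int64(120)), (197, np.int64(121)), (198, np.int64(121)), (199, np.int64(122)), (200, np.int64(121)), (201, np.int64(118)), (202, np.int64(115)), (203, np.int64(113)), (204, np.int64(118)), (205, np.int64(127)), (228, np.int64(212)), (229, np.int64(209)), (230, np.int64(204)), (231, np.int64(197)), (232, np.int64(191)), (233, np.int64(179)), (234, np.int64(161)), (235, np.int64(138)), (236, np.int64(124)), (237, np.int64(118)), (238, np.int64(118)), (239, np.int64(118))]
```

```bash
cat >> h.py <<'E'
def bpts(p,X): # bracket frame -> world
    a=np.radians(p[2]);c,s=np.cos(a),np.sin(a);X=np.atleast_2d(X)
    return np.c_[p[0]+c*X[:,0]-s*X[:,1],p[1]+s*X[:,0]+c*X[:,1],X[:,2]]
E
python3 - <<'E'
from h import *
import pickle
from scipy.optimize import least_squares
d=pickle.load(open('w1.pkl','rb'))
C=-np.array(d['R']).T@d['t']
for n,uv in dict(slotA=(274,180.7),slotB=(274,239.8),pA=(258,161.6),pB=(258,256.3),pL=(205.6,182),pR=(310.3,182)).items(): print(n,atz(d,uv,.08).round(4))
# fit x,y,yaw, slot s, plate x offset
def res(p):
    r=[]
    P=lambda X:proj(d,bpts(p,X))[0]
    s=p[3];q=p[4]
    a=P([s,.029,.08]);b=P([s,-.029,.08]);r+=[a[0]-274,a[1]-180.7,b[0]-274.05,b[1]-239.8]
    r+=[P([q,.045,.08])[1]-161.6,P([q,-.045,.08])[1]-256.3,P([q-.046,.026,.08])[0]-205.6,P([q+.046,.026,.08])[0]-310.3]
    a_=np.linspace(0,2*np.pi,73)
    for x,lo,hi in ((-.09,None,232.5),(-.06,201.3,232.6),(.04,202.2,233.8),(.11,204.2,234.7)):
        v=P([x,0,.096]);pp=proj(d,bpts(p,np.c_[np.full(73,x),.014*np.cos(a_),.096+.014*np.sin(a_)]))
        r.append(pp[:,1].max()-hi); 
        if lo: r.append(pp[:,1].min()-lo)
    r+= [P([-.1,0,.11])[0]-145.0,P([.13,0,.11])[0]-424.8]
    return np.array(r)
f=least_squares(res,[.5,-.23,-15,.014,0],x_scale=[.01,.01,1,.01,.01],loss='soft_l1')
print(f.x.round(4),f.fun.round(1)); print('slot centre',bpts(f.x,[f.x[3],0,.08]).round(4),C)
E
```

```text
slotA [ 0.5121 -0.2047  0.08  ]
slotB [ 0.4967 -0.2596  0.08  ]
pA [ 0.5032 -0.1848  0.08  ]
pB [ 0.4771 -0.2723  0.08  ]
pL [ 0.453 -0.19   0.08 ]
pR [ 0.543  -0.2143  0.08  ]
[ 4.99500e-01 -2.31300e-01 -1.58284e+01  5.00000e-03 -9.40000e-03] [ 0.1  0.  -0.1  1.   0.9 -0.4  0.8 -0.8 -0.2  0.2 -0.9  0.3 -0.4  0.4
 -1.4  0.4 -0.4]
slot centre [[ 0.5043 -0.2327  0.08  ]] [ 0.5352755  -0.15141794  0.34278942]
```

```bash
python3 - <<'E'
from h import *
print(row([.493,.197,.22],18))
E
```

```text
[0.4114, -0.1312, -0.0206, -0.01, 0.02, -33.37]
```

Call:
{"method": "play_rows", "body": {
  "motion": [
    [[0.035, -0.012, -0.02, 0, 0, -4], [0.07, -0.024, -0.02, 0, 0, -8], [0.11, -0.036, -0.02, 0, 0, -12], [0.15, -0.048, -0.02, 0, 0, -16], [0.19, -0.06, -0.02, 0, 0, -20], [0.23, -0.074, -0.02, 0, 0, -24], [0.27, -0.086, -0.02, 0, 0, -27], [0.305, -0.098, -0.02, 0, 0, -30]]
  ]
}}

```text
time_s: 3.03
position: [0.4968, 0.0869, 0.2202]
tcp_rot: [[-0.253, 0.967, 0.002], [0.967, 0.253, 0.0], [-0.0, 0.001, -1.0]]
force: [1.8, 0.3, 0.0]
opening: 0.997
grasp_force: 0.0
```

```bash
python3 - <<'E'
from h import *
print(row([.493,.197,.22],18))
E
```

```text
[0.1075, 0.0242, 0.0002, 0.08, 0.02, -3.32]
```

Call:
{"method": "play_rows", "body": {
  "motion": [
    [[0.035, 0.008, 0, 0, 0, -1], [0.07, 0.016, 0, 0, 0, -2], [0.1, 0.022, 0, 0, 0, -3], [0.1075, 0.024, 0, 0, 0, -3.3], [0.1075, 0.024, 0, 0, 0, -3.3], [0.1075, 0.024, 0, 0, 0, -3.3]]
  ]
}}

```text
time_s: 3.53
position: [0.4933, 0.1951, 0.2196]
tcp_rot: [[-0.308, 0.951, 0.001], [0.951, 0.308, -0.001], [-0.001, 0.0, -1.0]]
force: [-0.8, 0.2, -0.1]
opening: 1.0
grasp_force: 0.0
```

```bash
python3 - <<'E'
from h import *
import pickle
d=imaging.capture('wrist');pickle.dump(d,open('w2.pkl','wb'))
cv2.imwrite('pics/w2.png',cv2.resize(d['frame'][:,:,::-1],(800,600),interpolation=cv2.INTER_CUBIC))
for n in ['clamp','grip','tool_block']: print(n,[(np.round(r['at'],3).tolist(),round(r['confidence'],2)) for r in finder.recognise('wrist',n)[:3]])
m=redtab(d);n,l,st,c=cv2.connectedComponentsWithStats(m.astype(np.uint8))
for i in range(1,n):
    if st[i,4]>40: print(st[i],c[i].round(1),cv2.minAreaRect(np.argwhere(l==i)[:,::-1].astype(np.float32)))
s=bot.read_state();print(s['position'])
E
```

```text
clamp [([0.492, 0.206, 0.122], 0.9)]
grip [([0.489, 0.207, 0.124], 0.65)]
tool_block [([0.491, 0.204, 0.044], 0.73)]
[280 188  10  10  77] [284.8 193.2] ((284.5, 192.5), (9.0, 9.0), 90.0)
[273 267  22   7  53] [283.1 269.5] ((283.5, 270.0), (21.0, 6.0), 0.0)
[0.49346719 0.1945619  0.21933794]
```

View pics/w2.png

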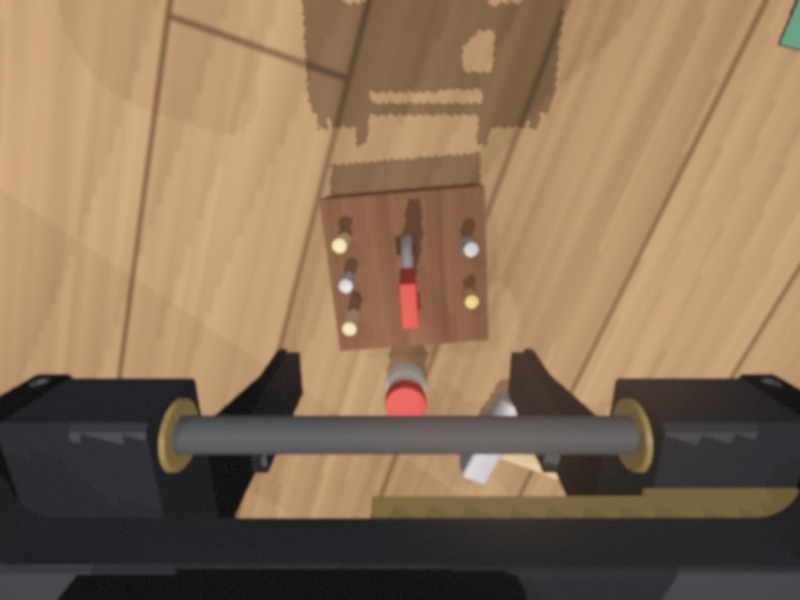

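The tab's top face spans (401,285)–(419,327), about 5° off the tool axis, with the red jar at (405,395), clear of the fingers.

```bash
python3 - <<'E'
from h import *
import pickle
d=pickle.load(open('w2.pkl','rb'))
P=[atz(d,(np.array(p)*.7),.124) for p in ((401,285),(414,284),(419,327),(405,329))]
P=np.array(P);print(P.round(4)); a=(P[0]+P[1])/2;b=(P[2]+P[3])/2;v=a-b;print('len',np.linalg.norm(v),'thick',np.linalg.norm(P[1]-P[0]))
c=P.mean(0);yaw=np.degrees(np.arctan2(v[1],v[0]))-90;print(c,yaw)
dt=imaging.capture('top');m=redtab(dt);n,l,st,ce=cv2.connectedComponentsWithStats(m.astype(np.uint8))
print([(ce[i],st[i]) for i in range(1,n) if st[i,4]>15]); print(proj(dt,[c,[*c[:2],.104]]))
print(row([c[0],c[1],.16],yaw))
E
```

```text
[[0.4877 0.2092 0.124 ]
 [0.4947 0.212  0.124 ]
 [0.5059 0.1876 0.124 ]
 [0.4983 0.1838 0.124 ]]
len 0.02720152234643554 thick 0.0075533411672749195
[0.49665183 0.19815085 0.124     ] 23.747111507394976
[(array([ 21.91958042, 189.71328671]), array([ 12, 162,  19,  52, 286], dtype=int32)), (array([220.97560976, 199.47560976]), array([214, 193,  15,  14, 164], dtype=int32))]
[[167.55674166 204.20195888]
 [169.55757383 205.94086638]]
[0.0022, 0.0041, 0.0593, -0.01, 0.01, -5.91]
```

Call:
{"method": "play_rows", "body": {
  "motion": [
    [[0.001, 0.002, 0.015, 0, 0, -2], [0.002, 0.004, 0.03, 0, 0, -4], [0.002, 0.004, 0.045, 0, 0, -5.9], [0.002, 0.004, 0.045, 0, 0, -5.9], [0.002, 0.004, 0.045, 0, 0, -5.9]]
  ]
}}

```text
time_s: 4.2
position: [0.496, 0.1986, 0.1737]
tcp_rot: [[-0.403, 0.915, -0.002], [0.915, 0.403, -0.0], [0.0, -0.002, -1.0]]
force: [0.2, 0.1, 0.4]
opening: 1.001
grasp_force: 0.0
```

```bash
python3 - <<'E'
from h import *
import pickle
d=imaging.capture('wrist');pickle.dump(d,open('w3.pkl','wb'))
f=d['frame'][150:330,190:380,::-1]
cv2.imwrite('pics/w3.png',cv2.resize(f,(760,720)[0:1]+(720,),interpolation=cv2.INTER_CUBIC)[:600])
s=bot.read_state();print(s['position'])
print('expect top face', proj(d,[[.49665,.19815,.124]]))
E
```

```text
[0.49669155 0.19890747 0.17446485]
expect top face [[282.54233028 239.30065496]]
```

View pics/w3.png

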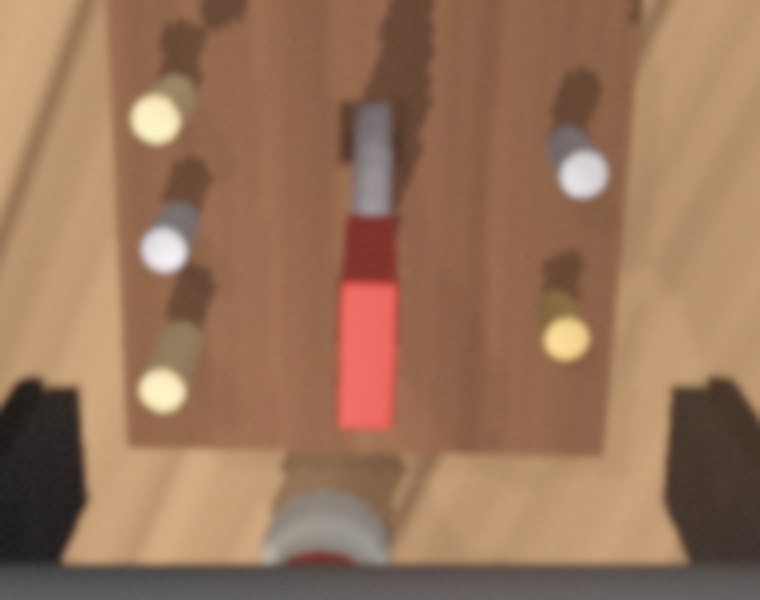

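The tab's top face is centred at about (367,355) in the crop, as predicted, and turned about 1.5° back. I'll go down and grip.

Call:
{"method": "play_rows", "body": {
  "motion": [
    [[0, 0, 0.02, 0, 0, 1.5], [0, 0, 0.04, 0, 0, 1.5], [0, 0, 0.06, 0, 0, 1.5], [0, 0, 0.07, 0, 0, 1.5], [0, 0, 0.07, 0, 0, 1.5], [0, 0, 0.07, 0, 0, 1.5]]
  ]
}}

```text
time_s: 4.75
position: [0.4968, 0.1994, 0.1047]
tcp_rot: [[-0.38, 0.925, 0.0], [0.925, 0.38, 0.0], [-0.0, 0.0, -1.0]]
force: [1.2, -0.5, 1.0]
opening: 0.999
grasp_force: 0.0
```

Call:
{"method": "play_rows", "body": {
  "motion": [
    [[0, 0, 0, 0, 0, 0], [0, 0, 0, 0, 0, 0], [0, 0, 0, 0, 0, 0], [0, 0, 0, 0, 0, 0], [0, 0, 0, 0, 0, 0], [0, 0, 0, 0, 0, 0], [0, 0, 0, 0, 0, 0], [0, 0, 0, 0, 0, 0]]
  ],
  "fingers": 0
}}

```text
time_s: 5.42
position: [0.4964, 0.1995, 0.1043]
tcp_rot: [[-0.381, 0.925, 0.0], [0.925, 0.381, 0.0], [-0.0, 0.0, -1.0]]
force: [-0.3, -0.4, 0.3]
opening: 0.478
grasp_force: 0.0
```

Call:
{"method": "play_rows", "body": {
  "motion": [
    [[0, 0, 0, 0, 0, 0], [0, 0, 0, 0, 0, 0], [0, 0, 0, 0, 0, 0], [0, 0, 0, 0, 0, 0], [0, 0, 0, 0, 0, 0], [0, 0, 0, 0, 0, 0], [0, 0, 0, 0, 0, 0], [0, 0, 0, 0, 0, 0]]
  ]
}}

```text
time_s: 6.08
position: [0.4963, 0.1994, 0.1042]
tcp_rot: [[-0.381, 0.925, -0.0], [0.925, 0.381, -0.0], [0.0, -0.0, -1.0]]
force: [0.5, -1.0, 0.1]
opening: 0.111
grasp_force: 30.0
```

Call:
{"method": "play_rows", "body": {
  "motion": [
    [[0, 0, -0.01, 0, 0, 0], [0, 0, -0.025, 0, 0, 0], [0, 0, -0.045, 0, 0, 0], [0, 0, -0.065, 0, 0, 0], [0, 0, -0.085, 0, 0, 0], [0, 0, -0.105, 0, 0, 0], [0, 0, -0.125, 0, 0, 0], [0, 0, -0.14, 0, 0, 0]]
  ]
}}

```text
time_s: 6.75
position: [0.4964, 0.1995, 0.2464]
tcp_rot: [[-0.381, 0.925, 0.002], [0.925, 0.381, 0.0], [-0.0, 0.002, -1.0]]
force: [-0.8, -0.3, -2.6]
opening: 0.11
grasp_force: 30.0
```

```bash
python3 - <<'E'
from h import *
s=bot.read_state();print(s['position'],s['force'],s['opening'],s['grasp_force'])
print(row([.5043,-.2325,.245],-15.7))
E
```

```text
[0.49639319 0.19952859 0.2463812 ] [-0.8066362  -0.3097169  -2.59651911] 0.10989371689051772 29.993406396824867
[-0.4025, -0.1572, 0.0012, 0.09, -0.01, 38.09]
```

Force -2.6 N matches the clamp's weight. Carrying it over.

Call:
{"method": "play_rows", "body": {
  "motion": [
    [[-0.02, -0.008, 0, 0, 0, 2], [-0.055, -0.022, 0, 0, 0, 5], [-0.09, -0.036, 0, 0, 0, 9], [-0.125, -0.049, 0, 0, 0, 13], [-0.16, -0.063, 0, 0, 0, 17], [-0.195, -0.077, 0, 0, 0, 21], [-0.23, -0.09, 0, 0, 0, 25], [-0.265, -0.104, 0, 0, 0, 28]]
  ]
}}

```text
time_s: 7.42
position: [0.5006, -0.0867, 0.2448]
tcp_rot: [[0.101, 0.995, 0.0], [0.995, -0.101, 0.0], [0.0, 0.0, -1.0]]
force: [0.0, -0.2, -1.9]
opening: 0.112
grasp_force: 30.0
```

```bash
python3 - <<'E'
from h import *
print(row([.5043,-.2325,.245],-15.7))
E
```

```text
[-0.1446, 0.0184, -0.0003, 0.01, -0.01, 9.9]
```

Call:
{"method": "play_rows", "body": {
  "motion": [
    [[-0.03, 0.004, 0, 0, 0, 2], [-0.06, 0.008, 0, 0, 0, 4], [-0.09, 0.012, 0, 0, 0, 6], [-0.12, 0.016, 0, 0, 0, 8], [-0.14, 0.018, 0, 0, 0, 9.9], [-0.1446, 0.0184, 0, 0, 0, 9.9], [-0.1446, 0.0184, 0, 0, 0, 9.9], [-0.1446, 0.0184, 0, 0, 0, 9.9]]
  ]
}}

```text
time_s: 8.08
position: [0.5047, -0.23, 0.2441]
tcp_rot: [[0.268, 0.964, -0.001], [0.964, -0.268, 0.002], [0.001, -0.001, -1.0]]
force: [0.5, 0.0, -2.5]
opening: 0.113
grasp_force: 30.0
```

```bash
python3 - <<'E'
from h import *
import pickle
d=imaging.capture('wrist');pickle.dump(d,open('w4.pkl','wb'))
cv2.imwrite('pics/w4.png',cv2.resize(d['frame'][60:330,100:460,::-1],(800,600),interpolation=cv2.INTER_CUBIC))
s=bot.read_state();print(s['position'],row([.5043,-.2325,.245],-15.7))
E
```

```text
[ 0.50469133 -0.22939258  0.24415513] [-0.0031, 0.0005, -0.0008, -0.09, -0.07, 0.24]
```

View pics/w4.png

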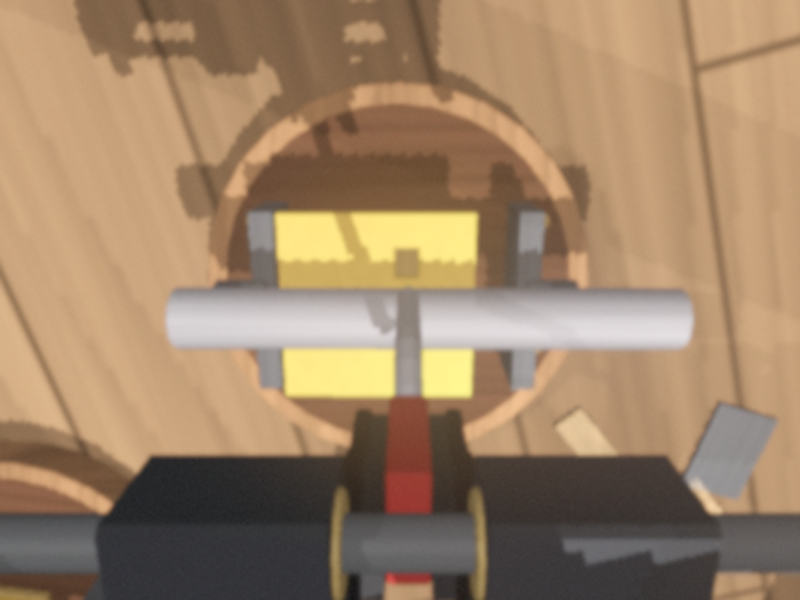

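The slot is at (406,263) and the leg, x≈408, ends near row 290, so it is within about 1 mm. I'll check that sub-pixel.

```bash
python3 - <<'E'
from h import *
import pickle
d=pickle.load(open('w4.pkl','rb'));g=d['frame'].astype(int)
for r in (176,180): print('slot',r,[(x,g[r,x,0]) for x in range(273,294)])
for r in (195,205,214,222,230): print('leg',r,[(x,g[r,x,2]) for x in range(274,293)])
s=bot.read_state();R=np.array(s['tcp_rot'])
def T(X): return np.array(s['position'])+R@np.array(X)
print('leg ends centre expected px',proj(d,[T([.022,0,.094]),T([.022,0,.048]),T([.022,-.004,.094]),T([.022,.004,.094])]).round(2))
b=np.array([.4995,-.2313,-15.8])
print('slot exp',proj(d,bpts(b,[[.005,.022,.08],[-.0005,.022,.08],[.0105,.022,.08]])).round(2))
E
```

```text
slot 176 [(273, np.int64(240)), (274, np.int64(243)), (275, np.int64(246)), (276, np.int64(240)), (277, np.int64(219)), (278, np.int64(193)), (279, np.int64(176)), (280, np.int64(175)), (281, np.int64(176)), (282, np.int64(178)), (283, np.int64(178)), (284, np.int64(177)), (285, np.int64(176)), (286, np.int64(177)), (287, np.int64(185)), (288, np.int64(205)), (289, np.int64(227)), (290, np.int64(240)), (291, np.int64(248)), (292, np.int64(251)), (293, np.int64(250))]
slot 180 [(273, np.int64(206)), (274, np.int64(206)), (275, np.int64(204)), (276, np.int64(199)), (277, np.int64(188)), (278, np.int64(179)), (279, np.int64(175)), (280, np.int64(176)), (281, np.int64(177)), (282, np.int64(178)), (283, np.int64(177)), (284, np.int64(177)), (285, np.int64(177)), (286, np.int64(176)), (287, np.int64(179)), (288, np.int64(187)), (289, np.int64(197)), (290, np.int64(204)), (291, np.int64(205)), (292, np.int64(206)), (293, np.int64(207))]
leg 195 [(274, np.int64(164)), (275, np.int64(166)), (276, np.int64(165)), (277, np.int64(161)), (278, np.int64(147)), (279, np.int64(128)), (280, np.int64(
[... 1436 characters left out ...]
37)), (288, np.int64(132)), (289, np.int64(128)), (290, np.int64(132)), (291, np.int64(140)), (292, np.int64(143))]
leg 230 [(274, np.int64(141)), (275, np.int64(140)), (276, np.int64(135)), (277, np.int64(129)), (278, np.int64(131)), (279, np.int64(138)), (280, np.int64(144)), (281, np.int64(148)), (282, np.int64(151)), (283, np.int64(152)), (284, np.int64(151)), (285, np.int64(149)), (286, np.int64(144)), (287, np.int64(139)), (288, np.int64(134)), (289, np.int64(128)), (290, np.int64(132)), (291, np.int64(139)), (292, np.int64(144))]
leg ends centre expected px [[281.54 192.24]
 [281.2  209.49]
 [276.64 192.25]
 [286.44 192.24]]
slot exp [[282.74 178.52]
 [277.46 178.49]
 [288.02 178.55]]
```

Call:
{"method": "play_rows", "body": {
  "motion": [
    [[-0.001, 0, 0.01, 0, 0, 0.2], [-0.002, -0.0002, 0.02, 0, 0, 0.2], [-0.002, -0.0002, 0.025, 0, 0, 0.2], [-0.002, -0.0002, 0.025, 0, 0, 0.2], [-0.002, -0.0002, 0.025, 0, 0, 0.2]]
  ]
}}

```text
time_s: 8.55
position: [0.5042, -0.232, 0.2184]
tcp_rot: [[0.27, 0.963, -0.002], [0.963, -0.27, 0.001], [0.001, -0.002, -1.0]]
force: [-0.1, -0.5, -1.7]
opening: 0.115
grasp_force: 30.0
```

```bash
python3 - <<'E'
from h import *
import pickle
d=imaging.capture('wrist');pickle.dump(d,open('w5.pkl','wb'));g=d['frame'].astype(int)
cv2.imwrite('pics/w5.png',cv2.resize(g[120:270,190:390,::-1].astype(np.uint8),(800,600),interpolation=cv2.INTER_CUBIC))
s=bot.read_state();R=np.array(s['tcp_rot']);print(s['position'],row([.5043,-.2325,.245],-15.7))
def T(X): return np.array(s['position'])+R@np.array(X)
print('tip outer/centre',proj(d,[T([.026,0,.094]),T([.022,0,.094])]).round(2))
b=np.array([.4995,-.2313,-15.8])
print('slot exp',proj(d,bpts(b,[[.005,.022,.08],[.005,.029,.08]])).round(2))
E
```

```text
[ 0.50456745 -0.23245412  0.21886373] [-0.0001, -0.0003, -0.0261, -0.04, -0.02, 0.01]
tip outer/centre [[282.37 188.7 ]
 [282.38 193.47]]
slot exp [[282.49 181.84]
 [282.5  174.62]]
```

View pics/w5.png

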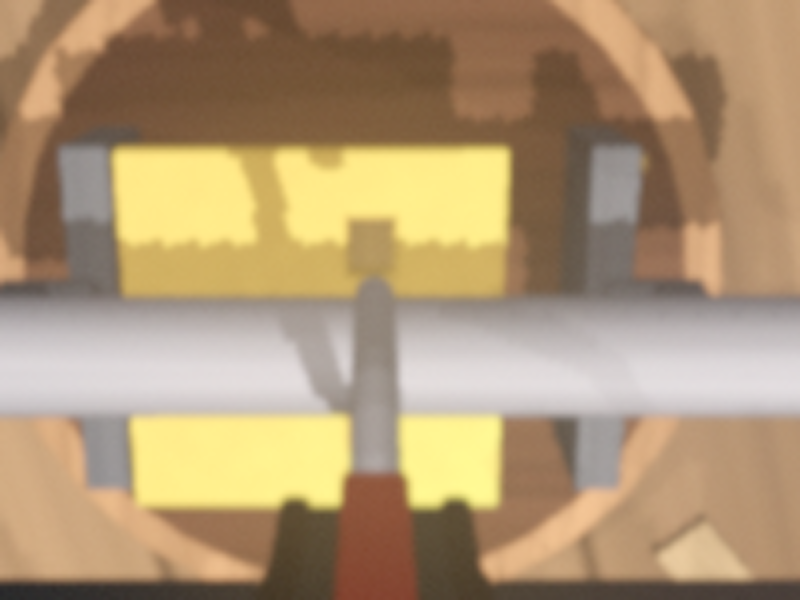

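The leg tip (374,278) is in line with the slot (372,245). Nudging x by 1 mm and lowering astride the post.

Call:
{"method": "play_rows", "body": {
  "motion": [
    [[0.001, -0.0003, 0.004, 0, 0, 0], [0.001, -0.0003, 0.009, 0, 0, 0], [0.001, -0.0003, 0.014, 0, 0, 0], [0.001, -0.0003, 0.019, 0, 0, 0], [0.001, -0.0003, 0.024, 0, 0, 0], [0.001, -0.0003, 0.029, 0, 0, 0], [0.001, -0.0003, 0.034, 0, 0, 0], [0.001, -0.0003, 0.035, 0, 0, 0]]
  ]
}}

```text
time_s: 9.27
position: [0.504, -0.2314, 0.1831]
tcp_rot: [[0.271, 0.963, -0.002], [0.963, -0.271, 0.001], [0.001, -0.002, -1.0]]
force: [0.2, 1.0, -1.8]
opening: 0.115
grasp_force: 30.0
```

```bash
python3 - <<'E'
from h import *
d=imaging.capture('wrist');g=d['frame']
cv2.imwrite('pics/w6.png',cv2.resize(g[130:270,190:390,::-1],(800,560),interpolation=cv2.INTER_CUBIC))
s=bot.read_state();print(s['position'],s['force'],row([.5043,-.2325,.18],-15.7))
E
```

```text
[ 0.50411419 -0.23143826  0.18333116] [-0.91467233 -0.11844508 -2.13268113] [-0.001, 0.0005, 0.0033, -0.1, -0.04, -0.02]
```

View pics/w6.png

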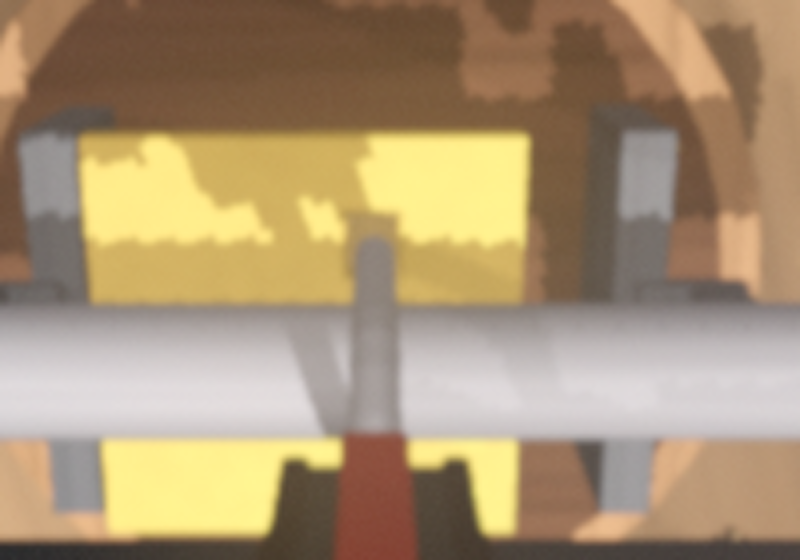

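The leg tip (376,240) sits about 0.7 mm right of the slot's middle (372). I'll correct that and feel down.

Call:
{"method": "play_rows", "body": {
  "motion": [
    [[0, -0.0007, 0.001, 0, 0, 0], [0, -0.0007, 0.003, 0, 0, 0], [0, -0.0007, 0.005, 0, 0, 0], [0, -0.0007, 0.007, 0, 0, 0], [0, -0.0007, 0.0085, 0, 0, 0], [0, -0.0007, 0.01, 0, 0, 0], [0, -0.0007, 0.011, 0, 0, 0], [0, -0.0007, 0.011, 0, 0, 0]]
  ]
}}

```text
time_s: 9.98
position: [0.5038, -0.2315, 0.173]
tcp_rot: [[0.271, 0.963, -0.0], [0.963, -0.271, 0.0], [0.0, -0.0, -1.0]]
force: [0.9, -0.1, -1.2]
opening: 0.112
grasp_force: 30.0
```

Call:
{"method": "play_rows", "body": {
  "motion": [
    [[0, 0, 0.001, 0, 0, 0], [0, 0, 0.002, 0, 0, 0], [0, 0, 0.003, 0, 0, 0], [0, 0, 0.004, 0, 0, 0], [0, 0, 0.004, 0, 0, 0], [0, 0, 0.004, 0, 0, 0]]
  ]
}}

```text
time_s: 10.48
position: [0.5038, -0.2315, 0.1692]
tcp_rot: [[0.271, 0.963, -0.0], [0.963, -0.271, 0.0], [0.0, -0.0, -1.0]]
force: [-0.5, 0.7, -1.9]
opening: 0.109
grasp_force: 30.0
```

Legs are 5 mm into the slots with no contact force.

Call:
{"method": "play_rows", "body": {
  "motion": [
    [[0, 0, 0.0015, 0, 0, 0], [0, 0, 0.003, 0, 0, 0], [0, 0, 0.0045, 0, 0, 0], [0, 0, 0.006, 0, 0, 0], [0, 0, 0.0075, 0, 0, 0], [0, 0, 0.009, 0, 0, 0], [0, 0, 0.01, 0, 0, 0], [0, 0, 0.01, 0, 0, 0]]
  ]
}}

```text
time_s: 11.15
position: [0.5037, -0.2314, 0.1589]
tcp_rot: [[0.271, 0.963, -0.001], [0.963, -0.271, 0.0], [0.0, -0.001, -1.0]]
force: [-0.3, -0.3, -2.1]
opening: 0.113
grasp_force: 30.0
```

Call:
{"method": "play_rows", "body": {
  "motion": [
    [[0, 0, 0.001, 0, 0, 0], [0, 0, 0.002, 0, 0, 0], [0, 0, 0.003, 0, 0, 0], [0, 0, 0.004, 0, 0, 0], [0, 0, 0.005, 0, 0, 0], [0, 0, 0.006, 0, 0, 0], [0, 0, 0.007, 0, 0, 0], [0, 0, 0.008, 0, 0, 0]]
  ]
}}

```text
time_s: 11.82
position: [0.504, -0.2316, 0.1524]
tcp_rot: [[0.271, 0.963, 0.001], [0.963, -0.271, -0.001], [-0.0, 0.001, -1.0]]
force: [-1.4, 1.2, 6.2]
opening: 0.112
grasp_force: 30.0
```

The catch is giving way: 6.2 plus the 2.1 N weight is about 8–9 N. Continuing.

Call:
{"method": "play_rows", "body": {
  "motion": [
    [[0, 0, 0.001, 0, 0, 0], [0, 0, 0.002, 0, 0, 0], [0, 0, 0.003, 0, 0, 0], [0, 0, 0.004, 0, 0, 0], [0, 0, 0.005, 0, 0, 0], [0, 0, 0.006, 0, 0, 0], [0, 0, 0.007, 0, 0, 0], [0, 0, 0.008, 0, 0, 0]]
  ]
}}

```text
time_s: 12.48
position: [0.504, -0.2316, 0.1444]
tcp_rot: [[0.271, 0.963, 0.001], [0.963, -0.271, -0.0], [-0.0, 0.001, -1.0]]
force: [-1.8, 0.9, 6.6]
opening: 0.111
grasp_force: 30.0
```

Call:
{"method": "play_rows", "body": {
  "motion": [
    [[0, 0, 0.0005, 0, 0, 0], [0, 0, 0.001, 0, 0, 0], [0, 0, 0.0015, 0, 0, 0], [0, 0, 0.002, 0, 0, 0], [0, 0, 0.0025, 0, 0, 0], [0, 0, 0.003, 0, 0, 0], [0, 0, 0.0035, 0, 0, 0], [0, 0, 0.0035, 0, 0, 0]]
  ]
}}

```text
time_s: 13.15
position: [0.504, -0.2316, 0.1409]
tcp_rot: [[0.271, 0.963, 0.001], [0.963, -0.271, -0.0], [-0.0, 0.001, -1.0]]
force: [-1.5, 0.6, 5.2]
opening: 0.111
grasp_force: 30.0
```

Expected home is TCP z ≈ 0.138, so I'll use half-millimetre steps and watch for the stop.

Call:
{"method": "play_rows", "body": {
  "motion": [
    [[0, 0, 0.0005, 0, 0, 0], [0, 0, 0.001, 0, 0, 0], [0, 0, 0.0015, 0, 0, 0], [0, 0, 0.002, 0, 0, 0]]
  ]
}}

```text
time_s: 13.48
position: [0.504, -0.2316, 0.1389]
tcp_rot: [[0.271, 0.963, 0.001], [0.963, -0.271, -0.001], [-0.0, 0.001, -1.0]]
force: [-1.5, 1.3, 6.1]
opening: 0.115
grasp_force: 30.0
```

Call:
{"method": "play_rows", "body": {
  "motion": [
    [[0, 0, 0.0003, 0, 0, 0], [0, 0, 0.0006, 0, 0, 0]]
  ]
}}

```text
time_s: 13.65
position: [0.5041, -0.2316, 0.1383]
tcp_rot: [[0.271, 0.963, 0.001], [0.963, -0.271, -0.001], [-0.0, 0.001, -1.0]]
force: [-2.1, 1.3, 6.7]
opening: 0.109
grasp_force: 30.0
```

Call:
{"method": "play_rows", "body": {
  "motion": [
    [[0, 0, 0.0003, 0, 0, 0], [0, 0, 0.0005, 0, 0, 0]]
  ]
}}

```text
time_s: 13.82
position: [0.5041, -0.2316, 0.1382]
tcp_rot: [[0.271, 0.963, 0.001], [0.963, -0.271, -0.001], [-0.0, 0.001, -1.0]]
force: [-1.3, 1.0, 9.3]
opening: 0.116
grasp_force: 30.0
```

Call:
{"method": "play_rows", "body": {
  "motion": [
    [[0, 0, 0.0003, 0, 0, 0], [0, 0, 0.0004, 0, 0, 0]]
  ]
}}

```text
time_s: 13.98
position: [0.5041, -0.2316, 0.1381]
tcp_rot: [[0.271, 0.963, 0.001], [0.963, -0.271, -0.001], [-0.0, 0.001, -1.0]]
force: [-1.5, 2.0, 11.4]
opening: 0.12
grasp_force: 30.0
```

Call:
{"method": "play_rows", "body": {
  "motion": [
    [[0, 0, 0.0003, 0, 0, 0], [0, 0, 0.0003, 0, 0, 0]]
  ]
}}

```text
time_s: 14.15
position: [0.5041, -0.2316, 0.1381]
tcp_rot: [[0.271, 0.963, 0.001], [0.963, -0.271, -0.001], [-0.0, 0.001, -1.0]]
force: [-2.4, 2.0, 12.6]
opening: 0.109
grasp_force: 30.0
```

Firmly seated: the motion has stopped at 0.138 with the force rising to 12.6 N. I'll relax the push and release.

Call:
{"method": "play_rows", "body": {
  "motion": [
    [[0, 0, -0.0005, 0, 0, 0], [0, 0, -0.0006, 0, 0, 0]]
  ]
}}

```text
time_s: 14.32
position: [0.504, -0.2316, 0.1381]
tcp_rot: [[0.271, 0.963, 0.001], [0.963, -0.271, -0.001], [-0.0, 0.001, -1.0]]
force: [-1.3, 2.0, 7.2]
opening: 0.114
grasp_force: 30.0
```

Call:
{"method": "play_rows", "body": {
  "motion": [
    [[0, 0, 0, 0, 0, 0], [0, 0, 0, 0, 0, 0], [0, 0, 0, 0, 0, 0], [0, 0, 0, 0, 0, 0], [0, 0, 0, 0, 0, 0], [0, 0, 0, 0, 0, 0], [0, 0, 0, 0, 0, 0], [0, 0, 0, 0, 0, 0]]
  ],
  "fingers": 0.05
}}

```text
time_s: 14.98
position: [0.5039, -0.2315, 0.1364]
tcp_rot: [[0.271, 0.963, -0.0], [0.963, -0.271, 0.0], [0.0, -0.0, -1.0]]
force: [1.1, -0.5, 0.6]
opening: 0.557
grasp_force: 0.0
```

Call:
{"method": "play_rows", "body": {
  "motion": [
    [[0, 0, -0.01, 0, 0, 0], [0, 0, -0.025, 0, 0, 0], [0, 0, -0.045, 0, 0, 0], [0, 0, -0.065, 0, 0, 0], [0, 0, -0.085, 0, 0, 0], [0, 0, -0.1, 0, 0, 0], [0, 0, -0.1, 0, 0, 0], [0, 0, -0.1, 0, 0, 0]]
  ]
}}

```text
time_s: 15.65
position: [0.5043, -0.2318, 0.2377]
tcp_rot: [[0.271, 0.963, 0.002], [0.963, -0.271, -0.002], [-0.001, 0.002, -1.0]]
force: [0.3, 0.5, -0.2]
opening: 0.575
grasp_force: 0.0
```

```bash
python3 - <<'E'
from h import *
a=imaging.capture('wrist')['frame'][60:330,100:460];b=imaging.capture('side')['frame'][120:300,220:460]
cv2.imwrite('pics/end.png',np.hstack([cv2.resize(a,(400,300)),cv2.resize(b,(400,300))])[:,:,::-1])
E
```

```text
(no output)
```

View pics/end.png

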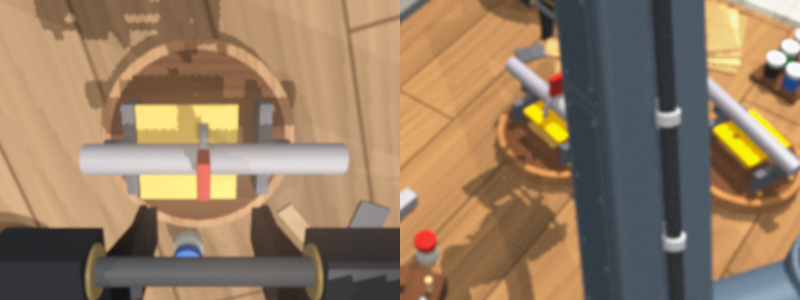

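The clamp stands astride the post, tab upright at (204,175), and the gripper is clear. Handing in.

```bash
python3 -c "
from rig import bot
print(bot.hand_in())"
```

```text
the job is handed in; nothing more can be done
None
```

The U-clamp is home on the post of the leftmost bracket, with its legs through both slots, the catch pushed down and the grip released; peak push was about 13 N, and the job was handed in at about 16 s (hand-in gave no verdict).

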